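A coffee from the pump flask

TASK

Get a cup ready and pump a coffee from the flask: lift the white cup with the cork band out of the mug rack, up over its front rail, and set it down gently, upright, on the flask's drip grid with its mouth under the spout. Only then press the flask's red plunger all the way down to its stop, hold it there for a moment and let it come right back up. Leave the white mug beside it, the jars on the rack and the teaspoon as they stand.

Things in the scene. Friction and masses are not known exactly. Their poses are not given: they have to be found in the camera images.
- cup: handle-less white ceramic coffee cup with a cork band, 90 mm high, about 160 g, open at the top; outside diameter 51 mm at the foot, 62 mm over the cork band (which runs from 28 to 64 mm above the foot), 63 mm at the rim, wall 3 mm. Origin at the centre of its underside, z up. It starts in one of the two places of the rack
- cup_rim (a point): centre of the cup's mouth, 90 mm above its underside; the mouth is 57 mm wide inside
- rack: two-tier light wooden mug rack, fixed, at the right, 310 mm wide (y), 224 mm high without jars. Origin on the worktop; x axis points to its back, open front faces -x, z up. In this frame the lower board runs from x = -72 to 96 mm, its top at z = 30 mm; cup and white mug stand on it at about x = 14 mm, y = -66 and +66 mm, either way round. Low cheeks (72 mm high) close the sides in front
- rack_rail (a point): middle of the top of the rack's front retaining rail (two dark steel rods along the rack's y): 66 mm in front of the rack's origin, 64 mm above the worktop, so 34 mm above the lower board
- upper_edge (a point): middle of the lower front edge of the rack's upper board, 15 mm behind the rack's origin, 200 mm above the worktop. That board (with jars on it up to 322 mm) runs from here 84 mm back, over the rear half of cup and mug: a tool pointing straight down cannot get at them, so reach in from the front with the tool leaning back 30 to 45 degrees
- flask: steel pump flask (airpot) with black collar on a black drip stand, fixed. Origin on the worktop under the plunger's axis; the spout points along its -x axis, z up. Body 116 mm in diameter, collar top at z = 234 mm. The spout nose (30 mm wide, z = 197 to 223 mm) reaches out to x = -112 mm over the drip grid, so put the cup there with a tilted tool from the front
- drip_grid (a point): point on the drip grid (10.5 mm above the worktop) where the middle of the cup's underside should stand: 8 mm further out than the spout's outlet, 106 mm out from the plunger's axis. The grid lies inside a rim 6 mm higher; free surface from 58 to 162 mm out from the axis and 56 mm to either side
- spout (a point): outlet of the spout, opening down, 178 mm above the worktop and 98 mm out from the plunger's axis
- plunger_top (a point): centre of the flat top of the plunger, a round red head 80 mm in diameter (70 mm flat on top) on a black sleeve, 275 mm above the worktop at rest; moves with the plunger
- plunger (a joint): travel of the plunger in m: 0 raised, 0.025 pressed to its stop (straight down). A spring brings it back up: about 4 N to start it, 10 N at the stop
- mug_white: plain white mug with handle, 96 mm high, 79 mm in diameter, handle towards the front of the rack; origin at the middle of its underside, handle included
- honey_jar: jar 90 mm high on the rack's upper board; origin at its underside
- spice_a: spice jar with red cap, 106 mm high, on the rack's upper board; origin at its underside
- spice_b: spice jar with red cap, 108 mm high, on the rack's upper board; origin at its underside
- teaspoon: teaspoon 132 mm long lying on the worktop; origin at its middle
Mind the look-alikes: they are no part of the job. What is shaped like the cup but blue is not meant.

How it is judged:
On the way, in this order (a step that is already met when the one before it is completed fails the run):
1. the cup has been lifted over the front rail and is held in front of the rack (x of cup in the frame of rack below -0.1 m and height (world z) of cup above 0.02 m and contact force between the fingers and cup above 0.5 N), for 0.05 s.
2. the cup, still held, is lowered onto the drip grid under the spout (let go no more than 6 mm above it) (z of cup in the frame of drip_grid below 0.006 m and horizontal distance between cup_rim and spout below 0.022 m and angle between cup's own z axis and vertical below 0.15 rad and contact force between the fingers and cup above 0.3 N), for 0.05 s.
3. the plunger is pressed to its stop while the cup stands under the spout (value of joint plunger above 0.0235 m and horizontal distance between cup_rim and spout below 0.022 m and angle between cup's own z axis and vertical below 0.06 rad), for 0.2 s.
At the end, for the whole second after the job is handed in: the cup stands upright (within 3 degrees), at rest, on the drip grid inside its rim, the middle of its mouth within 22 mm of the spout's outlet seen from above; the plunger was pressed to its stop and is fully up again; white mug, jars and teaspoon are within 20 mm of where they were (value of joint plunger below 0.002 m and horizontal distance between cup_rim and spout below 0.022 m and z of cup in the frame of drip_grid between -0.004 and 0.003 m and angle between cup's own z axis and vertical below 0.06 rad and linear speed of cup below 0.02 m/s); the robot touches nothing.
It fails at once if the plunger is pressed more than 6 mm with no cup under the spout (value of joint plunger above 0.006 m and (horizontal distance between cup_rim and spout above 0.028 m or z of cup in the frame of drip_grid above 0.008 m)).
It fails at once if the cup is tipped over (angle between cup's own z axis and vertical above 0.9 rad).
It fails at once if the white mug is shifted by more than 20 mm or tipped (distance of mug_white from where it was at the start of the episode above 0.02 m or angle between mug_white's own z axis and vertical above 0.3 rad).
It fails at once if a jar on the rack or the teaspoon is shifted by more than 20 mm (distance of any of honey_jar, spice_a, spice_b, teaspoon from where it was at the start of the episode above 0.02 m).
It also fails if it takes over 72 s, if anything falls off the work surface, if the arm or the gripper's body presses on something with over 40 N, if the wrist force passes 120 N, or if a joint passes its speed limit or range.

ROBOT

A 7-joint arm with a two-finger parallel gripper is mounted at the origin on a cart in front of the work surface, level with it; the furniture and walls round the work are solid. World frame = base frame: x ahead of the robot, y to its left, z up, the work surface at z = 0. Lengths are in m, angles in rad, forces in N, time in s.
With the tool pointing down it reaches from about 0.4 to 0.875 m from the base axis. Payload 19.3 kg.
Tool frame: the origin (TCP) lies between the finger pads, 19 mm behind the fingertips; this is the grasp point; z points along the fingers, y is the line along which they close (so a half turn about z gives the same grasp; the last joint's range is limited). The gripper opens to 85 mm and grips with 20 to 120 N. Pads are 22 mm wide; open, the fingers measure 114 mm over their backs; the gripper's body (76 mm by 85 mm) begins 54 mm behind the grasp point. The pads swing forward as they close: fully open they stand 13 mm farther back than shut.
Start: joints at [-1.205, 0.521, -0.036, 1.599, 0.021, 1.021, -0.113], TCP at [0.264, 0.567, 0.25] pointing down, gripper open.
Joint ranges: [-2.91, 2.91], [-0.3, 2.13], [-1.5, 1.42], [0.17, 2.43], [-1.26, 4.41], [0.16, 1.93], [-2.52, 2.52]. Speed limits (rad/s): [1.89, 1.89, 2.39, 2.39, 3.01, 3.01, 3.01].

INTERFACE

Orientations are given as a unit quaternion [x, y, z, w].
In Python, from workcell import ctrl gives the robot as it stands. The module is installed in compiled form; this text tells all that it offers.
- The arm moves only by the tool send_rows, never from a script. Its arguments are lists of equal length, an entry for each row: "translation": the shift along the tool's x, y, z in cm, a list of three; "angular": the turn, a rotation vector about the tool's x, y, z in rad, a list of three; "gripper": the finger opening in cm, from 0 to 8.54. In form: {"translation": [[tx, ty, tz], ...], "angular": [[ax, ay, az], ...], "gripper": [gripper, ...]}. A call has 1 to 20 rows; each row shifts and turns the commanded pose from where the row before left it, along the tool's axes as they then stand; what a row does not reach is not made up. A row lasts 1/10 s, in which the tool goes at most 50 mm and 8.59 degrees, less where a joint would pass 70% of its speed; a pose out of reach is approached as far as the arm can. A call is refused whole if a number of a shift passes 5 or a number of a turn 0.15, either way. A call with a gripper value outside its range is refused whole. The fingers move at their own pace and stop on an object; "squeeze" is the grip in N (left out, the last holds). Time passes only in rows, so rows that do not move let the fingers close. It gives the time, the measured TCP pose, the force, the opening and the grip force at its end, in the units of the state.
- ctrl.read_state(): the state, without advancing time (a new reading comes with each control period).
- ctrl.capture(name): name is "side" or "top"; returns the picture (384x512x3 uint8, red, green, blue); there is no depth.
- ctrl.camera_info(name): a dict with "fx", "fy", "cx", "cy" (pixels), "k1" (the pictures are not rectified: a ray, as slopes to the right and down, at radius r is drawn at 1 + k1 r^2 times it, then the intrinsics apply), "origin" and "attitude" of the camera in the world. Camera axes: x right, y up, looking along -z (the intrinsics and any distortion apply to the point x, -y, -z); pixel columns grow to the right and rows downward; lengths in m; the calibration is good to about 2 mm. A picture is of the moment at which its call begins. camera_info takes no time and is no camera call.
- ctrl.sign_off(): hands the job in; it is judged then, once.
The state is a dict: "clock": time; "joint_positions": joint angles; "qvel": joint speeds; "joint_torque": joint torques, N m; "eef_pos": TCP position; "tool_rot": TCP orientation; "contact_force": force on the tool from outside, world axes, zero at the start; "wrist_torque": the same for the moment, N m; "width": opening from 0.0 (shut) to 1.0 (fully open); "grasp_force": force on a finger pad.
Only numpy, scipy, OpenCV 4.12 (cv2) and the standard library are available. Lean on these libraries where they do the work, as an engineer would, in place of code of your own. Each camera call takes 0.05 s, during which the arm holds its last target. There are 200 camera calls.

## Working session

There is one attempt and no reset: what is moved stays moved. The work goes in short steps, Python scripts to look and compute and a tool call to move; the robot and the scene stay as the last step left them, time stands still between calls to the robot, and variables do not carry over. Pictures are saved under pics/ and viewed, at most 10 in all, crops included, and the job is handed in when it is done.

Besides the shell and the picture viewer there is one more tool, called by a JSON object that holds its "api" and its "payload", one argument or row to a line. send_rows: Moves the arm, as the interface text tells. Its arguments: {"type":"object","properties":{"translation":{"type":"array","items":{"type":"array","items":{"type":"number"}}},"angular":{"type":"array","items":{"type":"array","items":{"type":"number"}}},"gripper":{"type":"array","items":{"type":"number"}},"squeeze":{"type":"number"}},"required":["translation","angular","gripper"]}

```bash
mkdir -p pics
python3 - <<'E'
from workcell import ctrl
import cv2,numpy as np
for n in("side","top"):
    im=ctrl.capture(n); cv2.imwrite(f"pics/{n}0.png",im[:,:,::-1]); print(n,ctrl.camera_info(n))
s=ctrl.read_state(); print(s)
E
```

```text
side {'fx': 444.26843766134976, 'fy': 444.26843766134976, 'cx': 255.947841397169, 'cy': 190.4707383061607, 'k1': -0.1569264774909192, 'origin': array([0.34882554, 0.72996098, 1.54534997]), 'attitude': array([-0.02790696,  0.26797677,  0.95992033, -0.07721794])}
top {'fx': 432.4215671966219, 'fy': 432.4215671966219, 'cx': 255.03944256415346, 'cy': 191.08380717713618, 'k1': -0.1540526048069695, 'origin': array([ 0.43800893, -0.12119256,  1.45479983]), 'attitude': array([-0.02284831,  0.01355158,  0.71124409, -0.70244299])}
{'clock': 0.1, 'joint_positions': array([-1.20523917,  0.5219701 , -0.0363634 ,  1.5999449 ,  0.02117643,
        1.02107749, -0.1127989 ]), 'qvel': array([-0.00053129, -0.00360159,  0.00018267, -0.0027574 ,  0.00096376,
        0.0012778 , -0.00033073]), 'joint_torque': array([ 3.76676835e-03, -9.28488708e+01,  1.98449336e+00, -3.70533121e+01,
        1.82105403e-02,  5.20581714e-03, -3.93420976e-05]), 'eef_pos': array([0.2636979 , 0.56634044, 0.24947527]), 'tool_rot': array([ 2.16154486e-01,  9.76359043e-01, -4.99463423e-04, -9.41241185e-05]), 'contact_force': array([0.2214849 , 0.67216067, 0.30375193]), 'wrist_torque': array([-0.07367705,  0.01695852,  0.0564436 ]), 'grasp_force': 0.0, 'width': 1.0016333827297181}
```

View pics/side0.png

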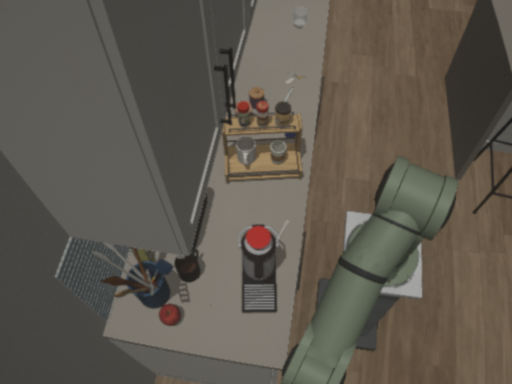

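View pics/top0.png

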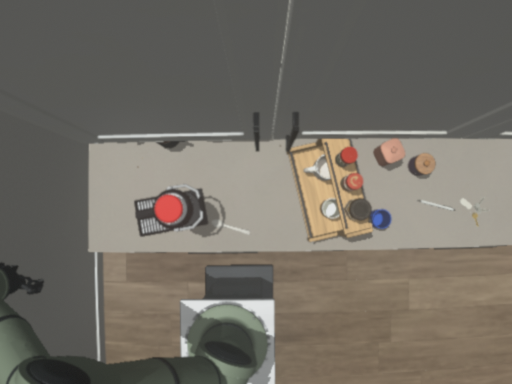

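The side view shows the rack (cup or mug at about 245,150 and 278,150) and the flask (plunger at 258,237, grid at 258,295). In the top view the rack front faces image left (+y), with the white mug and handle at (322,170), a white cup at (331,208) and a blue look-alike at (380,218). The flask plunger is at (168,208) and the grid at (150,214). I'll check close crops.

```bash
cat > h.py <<'E'
import numpy as np,cv2
from workcell import ctrl
from scipy.spatial.transform import Rotation as R
def K(n):
    c=ctrl.camera_info(n); return c,np.array([[c['fx'],0,c['cx']],[0,c['fy'],c['cy']],[0,0,1]]),np.array([c['k1'],0,0,0,0.])
def ray(n,uv):
    c,k,d=K(n); p=cv2.undistortPointsIter(np.array([[uv]],float),k,d,None,None,(3,100,1e-12))[0,0]
    return c['origin'],R.from_quat(c['attitude']).apply([p[0],-p[1],-1])
def plane(n,uv,z):
    o,v=ray(n,uv); return o+v*(z-o[2])/v[2]
def proj(n,P):
    c,k,d=K(n); q=R.from_quat(c['attitude']).inv().apply(np.atleast_2d(P)-c['origin'])*[1,-1,-1]
    return cv2.projectPoints(q,np.zeros(3),np.zeros(3),k,d)[0][:,0]
def tri(a,b):
    (o,v),(p,w)=ray("side",a),ray("top",b)
    s=np.linalg.lstsq(np.c_[v,-w],p-o,rcond=None)[0]; A=o+v*s[0];B=p+w*s[1]
    return (A+B)/2,np.linalg.norm(A-B)
E
python3 - <<'E'
import cv2,numpy as np
s=cv2.imread('pics/side0.png');t=cv2.imread('pics/top0.png')
f=lambda i,x,y,w,h:cv2.resize(i[y:y+h,x:x+w],(400,300),interpolation=cv2.INTER_CUBIC)
cv2.imwrite('pics/c1.png',np.vstack([np.hstack([f(s,210,95,100,75+15)[:, :],f(s,210,220,100,100*3//4+15)]),np.hstack([f(t,285,135,120,90),f(t,130,165,120,90)])]))
E
```

```text
(no output)
```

View pics/c1.png

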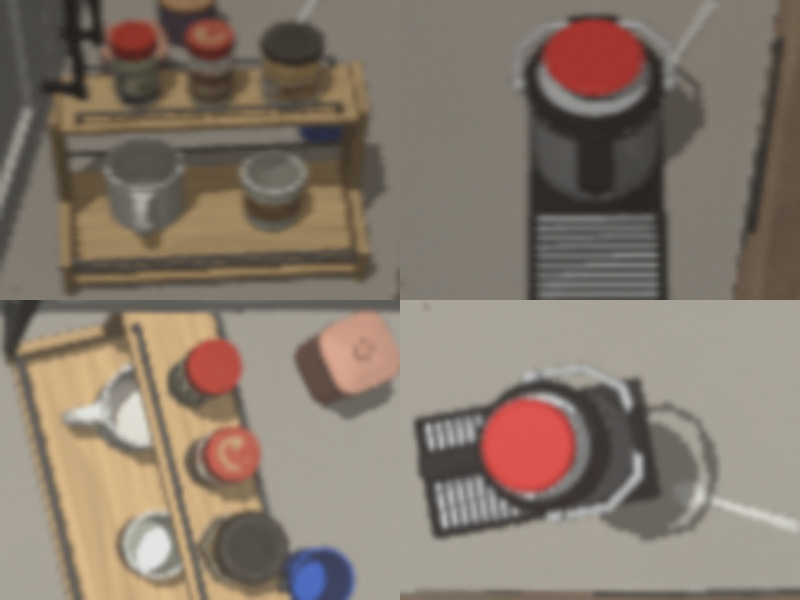

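Candidates are the cup with cork band at side (278,148), top (331,209); the white mug with handle at side (246,145), top (322,170); and the blue cup at top (380,218). The crop confirms the cork band on the first, which sits at the near end of the rack. Next I'll triangulate.

Run:
```python
from h import *
np.set_printoptions(precision=4,suppress=True)
S=cv2.imread('pics/side0.png');T=cv2.imread('pics/top0.png')
def red(i,x,y,w,h):
    c=i[y:y+h,x:x+w].astype(int); m=((c[:,:,2]>110)&(c[:,:,2]>2*c[:,:,1])).astype(np.uint8)
    n,l,st,ce=cv2.connectedComponentsWithStats(m); k=1+st[1:,4].argmax(); return ce[k]+[x,y],st[k]
a,sa=red(S,235,220,50,40);b,sb=red(T,145,185,50,50);print(a,sa,b,sb)
print('plunger',tri(a,b),plane("top",b,.275),plane("side",a,.275))
print('cuprim',tri((278.3,147.5),(331.4,209.1)),plane("top",(331.4,209.1),.12),plane("side",(278.3,147.5),.12))
print('mugrim side',plane("side",(246.5,144.5),.126))
c=lambda x,y,ox,oy:(ox+x/4,oy+y*.3); t=lambda x,y,ox,oy:(ox+x*.3,oy+y*.3)
print('rail side', [plane("side",c(x,y,210,95),.064) for x,y in((75,265),(352,255))])
print('rail top', [plane("top",t(x,y,285,135),.064) for x,y in((20,60),(75,298))])
print('upfront edge top(z.224)',[plane("top",t(x,y,285,135),.224) for x,y in((125,15),(205,298))])
print('upfront side(z.224?)',[plane("side",c(x,y,210,95),.224) for x,y in((60,128),(368,115))])
print('stand',[plane("top",t(x,y,130,165),.0165) for x,y in((15,118),(35,237),(257,197),(240,80))])
print('standside',[plane("side",c(x,y,210,220),.0165) for x,y in((130,212),(265,212))])
```

```text
[258.0703 236.6838] [ 11   6  25  23 427] [167.9545 208.2593] [  9  10  28  27 594]
plunger (array([0.4554, 0.1357, 0.2684]), np.float64(0.0013639765592416673)) [0.4546 0.1342 0.275 ] [0.4555 0.1388 0.275 ]
cuprim (array([ 0.4504, -0.3411,  0.1089]), np.float64(0.004432078862103113)) [ 0.4481 -0.3396  0.12  ] [ 0.4518 -0.3326  0.12  ]
mugrim side [ 0.5789 -0.3233  0.126 ]
rail side [array([ 0.6329, -0.2108,  0.064 ]), array([ 0.3615, -0.2681,  0.064 ])]
rail top [array([ 0.6318, -0.2213,  0.064 ]), array([ 0.4005, -0.2706,  0.064 ])]
upfront edge top(z.224) [array([ 0.6478, -0.3014,  0.224 ]), array([ 0.403 , -0.3652,  0.224 ])]
upfront side(z.224?) [array([ 0.6528, -0.2901,  0.224 ]), array([ 0.3667, -0.354 ,  0.224 ])]
stand [array([0.4859, 0.3053, 0.0165]), array([0.3654, 0.2849, 0.0165]), array([0.4041, 0.0583, 0.0165]), array([0.5215, 0.0746, 0.0165])]
standside [array([0.5025, 0.2115, 0.0165]), array([0.3827, 0.1923, 0.0165])]
```

```bash
cat >> h.py <<'E'
np.set_printoptions(precision=4,suppress=True)
def tool(lean,yd):   # yd: closing axis angle in world; leans fingers toward (sin,-cos)
    y=np.array([np.cos(yd),np.sin(yd),0]); b=np.array([np.sin(yd),-np.cos(yd),0])
    z=np.sin(lean)*b+np.cos(lean)*np.array([0,0,-1]); return R.from_matrix(np.c_[np.cross(y,z),y,z])
def plan(wps):  # list of ('t',pos) or ('r',Rot): pure moves, total in tool axes
    s=ctrl.read_state(); p=s['eef_pos'];r=R.from_quat(s['tool_rot'])
    print('t',s['clock'],'p',p,'z',r.as_matrix()[:,2],'y',r.as_matrix()[:,1],'w',s['width']*8.54,'F',s['contact_force'],s['grasp_force'],'\nq',s['joint_positions'])
    for k,g in wps:
        if k=='t': d=r.inv().apply(np.array(g)-p)*100; n=int(np.ceil(np.linalg.norm(d)/4.5)); p=np.array(g)
        else: d=(r.inv()*g).as_rotvec(); n=int(np.ceil(np.linalg.norm(d)/.12)); r=g
        print(k,d,'|',n,'rows of',d/max(n,1))
E
python3 - <<'E'
from h import *
f=np.array([-.21,.977]); c=np.array([.450,-.334]); h=c+.16*f
plan([('t',[.264,.566,.46]),('t',[.47,.22,.46]),('t',[*h,.46]),('r',tool(.66,.212)),('t',[*h,.17])])
E
```

```text
t 0.1 p [0.2637 0.5663 0.2495] z [-0.0004 -0.0009 -1.    ] y [ 0.4221  0.9066 -0.001 ] w 8.553949088511793 F [0.2215 0.6722 0.3038] 0.0 
q [-1.2052  0.522  -0.0364  1.5999  0.0212  1.0211 -0.1128]
t [ -0.0424  -0.0395 -21.0524] | 5 rows of [-0.0085 -0.0079 -4.2105]
t [-33.2793 -22.6717   0.0241] | 9 rows of [-3.6977 -2.5191  0.0027]
t [-11.9265 -38.3142   0.0393] | 9 rows of [-1.3252 -4.2571  0.0044]
r [ 0.3034 -0.6113  0.8886] | 10 rows of [ 0.0303 -0.0611  0.0889]
t [17.7804  0.     22.9098] | 7 rows of [2.5401 0.     3.2728]
```

{"api": "send_rows", "payload": {
  "translation": [
    [0,0,-4.2],
    [0,0,-4.2],
    [0,0,-4.2],
    [0,0,-4.2],
    [0,0,-4.2],
    [-3.7,-2.5,0],
    [-3.7,-2.5,0],
    [-3.7,-2.5,0],
    [-3.7,-2.5,0],
    [-3.7,-2.5,0],
    [-3.7,-2.5,0],
    [-3.7,-2.5,0],
    [-3.7,-2.5,0],
    [-3.7,-2.5,0],
    [0,0,0],
    [0,0,0]
  ],
  "angular": [
    [0,0,0],
    [0,0,0],
    [0,0,0],
    [0,0,0],
    [0,0,0],
    [0,0,0],
    [0,0,0],
    [0,0,0],
    [0,0,0],
    [0,0,0],
    [0,0,0],
    [0,0,0],
    [0,0,0],
    [0,0,0],
    [0,0,0],
    [0,0,0]
  ],
  "gripper": [8.54,8.54,8.54,8.54,8.54,8.54,8.54,8.54,8.54,8.54,8.54,8.54,8.54,8.54,8.54,8.54]
}}

```text
clock: 1.7
eef_pos: [0.4709, 0.2214, 0.4598]
tool_rot: [0.217, 0.976, -0.0, -0.0]
contact_force: [-0.7, 0.0, -0.1]
width: 1.004
grasp_force: 0.0
```

{"api": "send_rows", "payload": {
  "translation": [
    [-1.3,-4.2,0],
    [-1.3,-4.2,0],
    [-1.3,-4.2,0],
    [-1.3,-4.2,0],
    [-1.3,-4.2,0],
    [-1.3,-4.2,0],
    [-1.3,-4.2,0],
    [-1.3,-4.2,0],
    [-1.3,-4.2,0],
    [0,0,0],
    [0,0,0]
  ],
  "angular": [
    [0,0,0],
    [0,0,0],
    [0,0,0],
    [0,0,0],
    [0,0,0],
    [0,0,0],
    [0,0,0],
    [0,0,0],
    [0,0,0],
    [0,0,0],
    [0,0,0]
  ],
  "gripper": [8.54,8.54,8.54,8.54,8.54,8.54,8.54,8.54,8.54,8.54,8.54]
}}

```text
clock: 2.8
eef_pos: [0.4174, -0.1695, 0.4599]
tool_rot: [0.216, 0.976, 0.0, -0.0]
contact_force: [0.1, -0.0, -0.3]
width: 1.003
grasp_force: 0.0
```

{"api": "send_rows", "payload": {
  "translation": [
    [0,0,0],
    [0,0,0],
    [0,0,0],
    [0,0,0],
    [0,0,0],
    [0,0,0],
    [0,0,0],
    [0,0,0],
    [0,0,0],
    [0,0,0],
    [0,0,0],
    [0,0,0]
  ],
  "angular": [
    [0.03,-0.061,0.089],
    [0.03,-0.061,0.089],
    [0.03,-0.061,0.089],
    [0.03,-0.061,0.089],
    [0.03,-0.061,0.089],
    [0.03,-0.061,0.089],
    [0.03,-0.061,0.089],
    [0.03,-0.061,0.089],
    [0.03,-0.061,0.089],
    [0.03,-0.061,0.089],
    [0,0,0],
    [0,0,0]
  ],
  "gripper": [8.54,8.54,8.54,8.54,8.54,8.54,8.54,8.54,8.54,8.54,8.54,8.54]
}}

```text
clock: 4.0
eef_pos: [0.4176, -0.1689, 0.4598]
tool_rot: [0.593, 0.738, -0.201, 0.251]
contact_force: [-0.5, -0.1, 0.8]
width: 1.001
grasp_force: 0.0
```

Run:
```python
from h import *
f=np.array([-.21,.977]); c=np.array([.450,-.334]); h=c+.14*f
plan([('r',tool(.66,.212)),('t',[*h,.15])])
for n in("side","top"): cv2.imwrite(f"pics/{n}1.png",ctrl.capture(n)[:,:,::-1])
cv2.imwrite('pics/v1.png',cv2.resize(np.hstack([cv2.imread('pics/side1.png')[60:360,150:350],cv2.imread('pics/top1.png')[60:360,200:400]]),(800,600)))
```

```text
t 4.0 p [ 0.4176 -0.1689  0.4598] z [ 0.1322 -0.5944 -0.7932] y [0.9766 0.215  0.0017] w 8.552178987087744 F [-0.4849 -0.1055  0.79  ] 0.0 
q [-0.3848 -0.0523  0.1795  1.9719  0.6964  1.2898 -0.2138]
r [ 0.0042 -0.0053  0.0027] | 1 rows of [ 0.0042 -0.0053  0.0027]
t [16.7583 -0.3064 26.2133] | 7 rows of [ 2.394  -0.0438  3.7448]
```

View pics/v1.png

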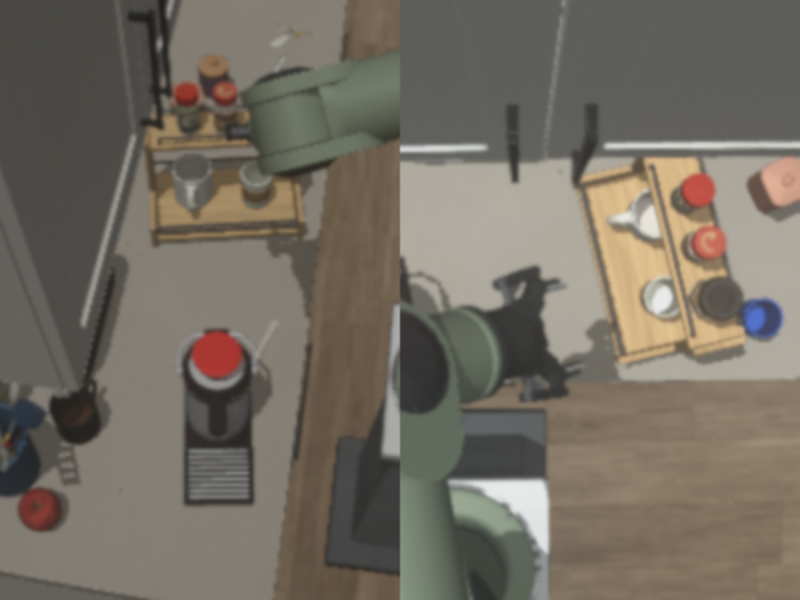

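The gripper hangs in front of the rack, turned and leaning as intended, and its fingers at top crop (545,285) and (565,385) line up with the cup at (660,297). I'll descend and approach.

{"api": "send_rows", "payload": {
  "translation": [
    [2.4,0,3.7],
    [2.4,0,3.7],
    [2.4,0,3.7],
    [2.4,0,3.7],
    [2.4,0,3.7],
    [2.4,-0.1,3.7],
    [2.4,-0.2,3.8],
    [0,0,0],
    [0,0,0]
  ],
  "angular": [
    [0.004,-0.005,0.003],
    [0,0,0],
    [0,0,0],
    [0,0,0],
    [0,0,0],
    [0,0,0],
    [0,0,0],
    [0,0,0],
    [0,0,0]
  ],
  "gripper": [8.54,8.54,8.54,8.54,8.54,8.54,8.54,8.54,8.54]
}}

```text
clock: 5.0
eef_pos: [0.4205, -0.1972, 0.1526]
tool_rot: [0.596, 0.734, -0.205, 0.252]
contact_force: [0.1, -0.0, 0.9]
width: 0.996
grasp_force: 0.0
```

Run:
```python
from h import *
f=np.array([-.21,.977]); c=np.array([.450,-.334]); h=c+.05*f
plan([('t',[*h,.118]),('t',[*c,.088])])
for n in("side","top"): cv2.imwrite(f"pics/{n}2.png",ctrl.capture(n)[:,:,::-1])
cv2.imwrite('pics/v2.png',cv2.resize(np.hstack([cv2.imread('pics/side2.png')[80:230,200:300],cv2.imread('pics/top2.png')[120:270,270:370]]),(800,600),interpolation=cv2.INTER_CUBIC))
```

```text
t 5.0 p [ 0.4205 -0.1972  0.1526] z [ 0.1264 -0.602  -0.7885] y [ 0.9785  0.2061 -0.0005] w 8.508859917272162 F [ 0.1294 -0.0173  0.8734] 0.0 
q [-0.3436  0.4894  0.2755  2.3504  1.1845  0.5775 -0.994 ]
t [-4.9637  0.0487  8.2585] | 3 rows of [-1.6546  0.0162  2.7528]
t [-2.0943  0.0223  5.4387] | 2 rows of [-1.0472  0.0112  2.7193]
```

View pics/v2.png

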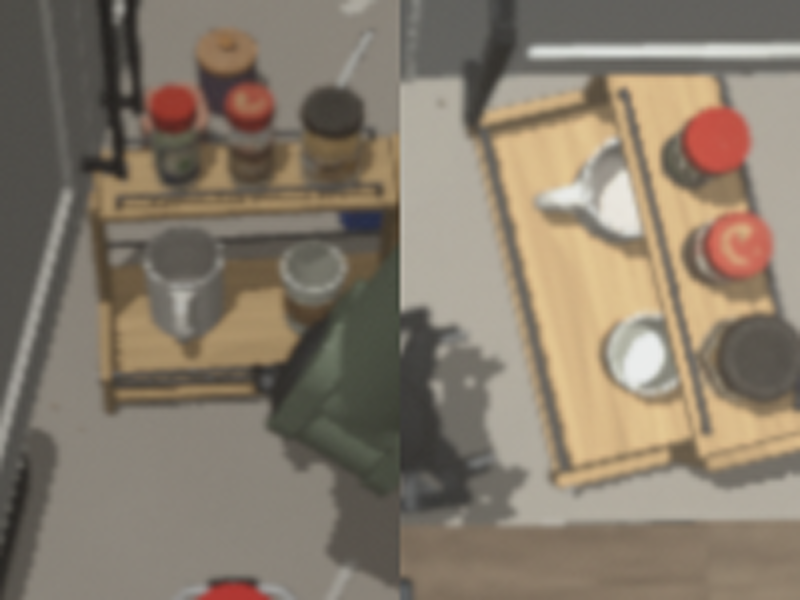

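The white cup with the cork band is confirmed at side crop (313,275), top crop (647,355), which matches the earlier position. The hand is in front of the rail and clear. Reaching in.

{"api": "send_rows", "payload": {
  "translation": [
    [-1.65,0,2.75],
    [-1.65,0,2.75],
    [-1.65,0,2.75],
    [0,0,0]
  ],
  "angular": [
    [0,0,0],
    [0,0,0],
    [0,0,0],
    [0,0,0]
  ],
  "gripper": [8.54,8.54,8.54,8.54]
}}

```text
clock: 5.5
eef_pos: [0.44, -0.2879, 0.1194]
tool_rot: [0.598, 0.732, -0.204, 0.255]
contact_force: [0.0, 0.5, 0.2]
width: 1.0
grasp_force: 0.0
```

{"api": "send_rows", "payload": {
  "translation": [
    [-0.5,0,1.4],
    [-0.5,0,1.4],
    [-0.5,0,1.3],
    [-0.5,0,1.2],
    [0,0,0],
    [0,0,0]
  ],
  "angular": [
    [0,0,0],
    [0,0,0],
    [0,0,0],
    [0,0,0],
    [0,0,0],
    [0,0,0]
  ],
  "gripper": [8.54,8.54,8.54,8.54,8.54,8.54]
}}

```text
clock: 6.1
eef_pos: [0.4499, -0.3318, 0.0894]
tool_rot: [0.597, 0.734, -0.203, 0.254]
contact_force: [0.7, -0.3, 0.2]
width: 1.002
grasp_force: 0.0
```

Run:
```python
from h import *
plan([('t',[.450,-.334,.088])])
for n in("side","top"): cv2.imwrite(f"pics/{n}3.png",ctrl.capture(n)[:,:,::-1])
cv2.imwrite('pics/v3.png',cv2.resize(np.hstack([cv2.imread('pics/side3.png')[100:220,220:300],cv2.imread('pics/top3.png')[140:260,290:370]]),(800,600),interpolation=cv2.INTER_CUBIC))
```

```text
t 6.1 p [ 0.4499 -0.3318  0.0894] z [ 0.1305 -0.6013 -0.7883] y [0.9786 0.2055 0.0052] w 8.557737545673092 F [ 0.7042 -0.3121  0.1944] 0.0 
q [-0.0634  0.7047  0.3566  2.2413  1.6965  0.3792 -1.266 ]
t [-0.0863 -0.0383  0.2446] | 1 rows of [-0.0863 -0.0383  0.2446]
```

View pics/v3.png

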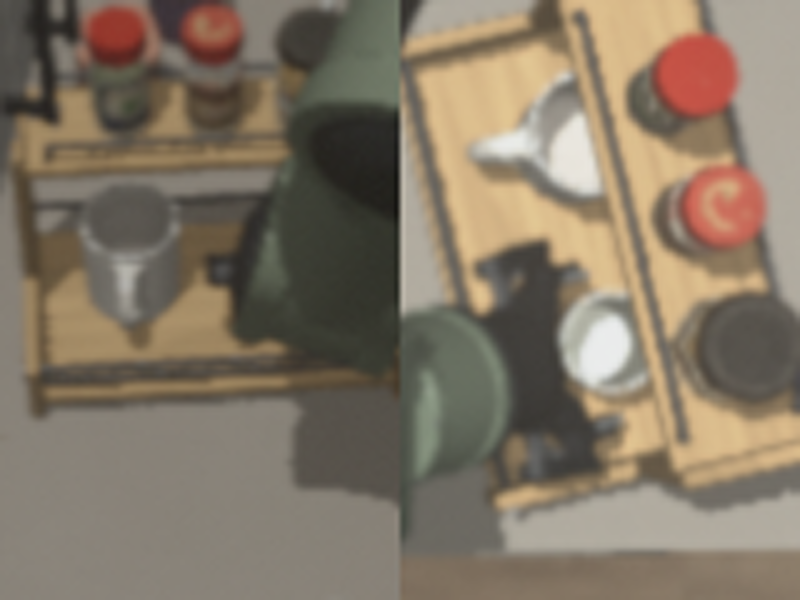

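The fingers straddle the cup: tips at top crop (585,272) and (615,425), rim centre at (607,343), mug clear. I'll push in 4 mm and close.

{"api": "send_rows", "payload": {
  "translation": [
    [-0.1,0,0.4],
    [0,0,0],
    [0,0,0],
    [0,0,0],
    [0,0,0],
    [0,0,0],
    [0,0,0],
    [0,0,0],
    [0,0,0],
    [0,0,0],
    [0,0,0]
  ],
  "angular": [
    [0,0,0],
    [0,0,0],
    [0,0,0],
    [0,0,0],
    [0,0,0],
    [0,0,0],
    [0,0,0],
    [0,0,0],
    [0,0,0],
    [0,0,0],
    [0,0,0]
  ],
  "gripper": [8.54,8.54,7.5,7,6.5,6,5.5,5.5,5.5,5.5,5.5],
  "squeeze": 40
}}

```text
clock: 7.3
eef_pos: [0.4497, -0.3351, 0.0853]
tool_rot: [0.596, 0.734, -0.204, 0.253]
contact_force: [-2.9, 7.8, 14.1]
width: 0.711
grasp_force: 39.2
```

Run:
```python
from h import *
p=ctrl.read_state()['eef_pos']; f=np.array([-.21,.977,0]); u=np.array([0,0,1])
plan([('t',p+.025*u),('t',p+.025*u+.04*f+.03*u),('t',p+.055*u+.22*f+.04*u)])
```

```text
t 7.3 p [ 0.4497 -0.3351  0.0853] z [ 0.1281 -0.6014 -0.7886] y [0.9787 0.2055 0.0023] w 6.070199625112122 F [-2.9037  7.7721 14.0976] 39.1567554383073 
q [-0.0534  0.7148  0.3532  2.2374  1.7147  0.3788 -1.2799]
t [-1.5371  0.0057 -1.9716] | 1 rows of [-1.5371  0.0057 -1.9716]
t [ 1.3078 -0.0121 -4.8237] | 2 rows of [ 0.6539 -0.0061 -2.4118]
t [ 11.7261  -0.076  -14.2144] | 5 rows of [ 2.3452 -0.0152 -2.8429]
```

{"api": "send_rows", "payload": {
  "translation": [
    [-0.5,0,-0.6],
    [-0.5,0,-0.7],
    [-0.5,0,-0.7],
    [0.3,0,-1.2],
    [0.3,0,-1.2],
    [0.3,0,-1.2],
    [0.4,0,-1.2],
    [0,0,0]
  ],
  "angular": [
    [0,0,0],
    [0,0,0],
    [0,0,0],
    [0,0,0],
    [0,0,0],
    [0,0,0],
    [0,0,0],
    [0,0,0]
  ],
  "gripper": [5.5,5.5,5.5,5.5,5.5,5.5,5.5,5.5]
}}

```text
clock: 8.1
eef_pos: [0.4414, -0.2948, 0.1401]
tool_rot: [0.596, 0.734, -0.203, 0.253]
contact_force: [-0.6, -1.2, -2.0]
width: 0.705
grasp_force: 44.3
```

Run:
```python
from h import *
plan([])
for n in("side","top"): cv2.imwrite(f"pics/{n}4.png",ctrl.capture(n)[:,:,::-1])
cv2.imwrite('pics/v4.png',cv2.resize(np.hstack([cv2.imread('pics/side4.png')[100:220,220:300],cv2.imread('pics/top4.png')[140:260,290:370]]),(800,600),interpolation=cv2.INTER_CUBIC))
```

```text
t 8.1 p [ 0.4414 -0.2948  0.1401] z [ 0.1288 -0.6002 -0.7894] y [0.9784 0.2065 0.0026] w 6.023185832362244 F [-0.5857 -1.1595 -2.0368] 44.27092893185545 
q [-0.1957  0.5769  0.4168  2.2775  1.3717  0.4022 -0.9662]
```

View pics/v4.png

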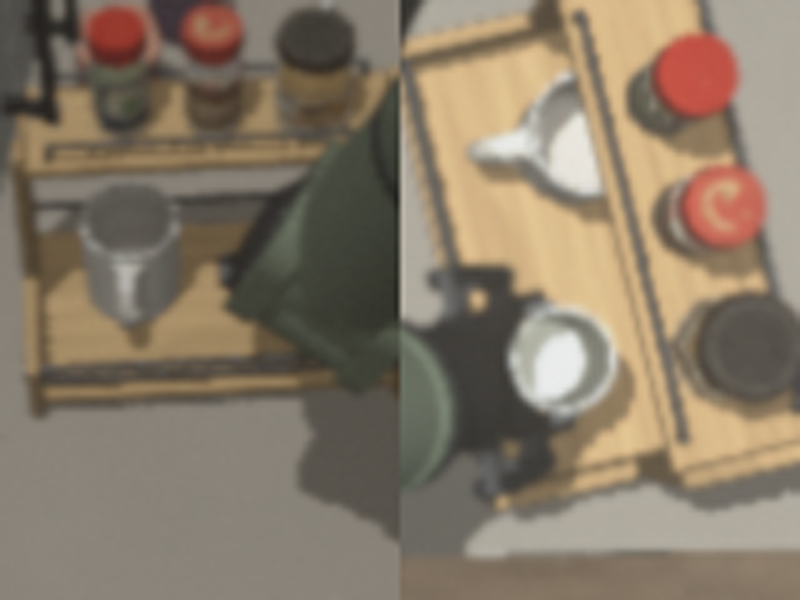

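The cup is in the grip and upright, with its rim centre at top crop (561,360), its foot about 85 mm up and the load about 2 N; the mug is untouched. Pulling out over the rail and rising.

{"api": "send_rows", "payload": {
  "translation": [
    [2.3,0,-2.8],
    [2.3,0,-2.8],
    [2.3,0,-2.8],
    [2.3,0,-2.8],
    [-0.4,0,-4.0],
    [-2.5,0,-3.2],
    [-2.5,0,-3.2],
    [-2.5,0,-3.2],
    [-2.5,0,-3.2],
    [-2.5,0,-3.2],
    [0,0,0],
    [0,0,0]
  ],
  "angular": [
    [0,0,0],
    [0,0,0],
    [0,0,0],
    [0,0,0],
    [0,0,0],
    [0,0,0],
    [0,0,0],
    [0,0,0],
    [0,0,0],
    [0,0,0],
    [0,0,0],
    [0,0,0]
  ],
  "gripper": [5.5,5.5,5.5,5.5,5.5,5.5,5.5,5.5,5.5,5.5,5.5,5.5]
}}

```text
clock: 9.4
eef_pos: [0.4075, -0.1375, 0.4088]
tool_rot: [0.597, 0.733, -0.204, 0.253]
contact_force: [-0.0, 0.9, -2.5]
width: 0.706
grasp_force: 44.7
```

Run:
```python
from h import *
p=np.array([.4414,-.2948,.1401]); o=plane("top",(322.2,212),.1749); print('cup axis - tcp',o-p)
f=np.array([-.16,.987]); d=np.array([.4535,.137]); g=d+.106*f; print('grid',g)
print('outlet',d+.098*f)
a=g+.12*f
plan([('t',[.5,-.02,.43]),('t',[*a,.43]),('r',tool(.655,.16)),('t',[*a,.2])])
```

```text
cup axis - tcp [-0.0019 -0.0082  0.0348]
grid [0.4365 0.2416]
outlet [0.4378 0.2337]
t 9.4 p [ 0.4075 -0.1375  0.4088] z [ 0.1279 -0.6012 -0.7888] y [0.979  0.204  0.0033] w 6.027017998332499 F [-0.0426  0.9393 -2.5256] 44.74338715495833 
q [-0.5209 -0.0198  0.2279  2.0783  0.7089  1.2414 -0.3818]
t [ 6.3047 11.4584 -7.5566] | 4 rows of [ 1.5762  2.8646 -1.8891]
t [ 30.6796  -0.3381 -23.905 ] | 9 rows of [ 3.4088 -0.0376 -2.6561]
r [0.0304 0.0068 0.034 ] | 1 rows of [0.0304 0.0068 0.034 ]
t [14.0107  0.     18.2401] | 6 rows of [2.3351 0.     3.04  ]
```

{"api": "send_rows", "payload": {
  "translation": [
    [1.6,2.9,-1.9],
    [1.6,2.9,-1.9],
    [1.6,2.9,-1.9],
    [1.6,2.9,-1.9],
    [0,0,0]
  ],
  "angular": [
    [0,0,0],
    [0,0,0],
    [0,0,0],
    [0,0,0],
    [0,0,0]
  ],
  "gripper": [5.5,5.5,5.5,5.5,5.5]
}}

```text
clock: 9.9
eef_pos: [0.5033, -0.0146, 0.4275]
tool_rot: [0.595, 0.735, -0.205, 0.253]
contact_force: [-0.7, -1.5, -2.6]
width: 0.708
grasp_force: 44.8
```

{"api": "send_rows", "payload": {
  "translation": [
    [3.4,0,-2.6],
    [3.4,0,-2.6],
    [3.4,0,-2.6],
    [3.4,0,-2.6],
    [3.4,0,-2.6],
    [3.4,0,-2.6],
    [3.4,0,-2.6],
    [3.4,0,-2.6],
    [3.4,0,-2.6],
    [0,0,0],
    [0,0,0]
  ],
  "angular": [
    [0,0,0],
    [0,0,0],
    [0,0,0],
    [0,0,0],
    [0,0,0],
    [0,0,0],
    [0,0,0],
    [0,0,0],
    [0,0,0],
    [0,0,0],
    [0,0,0]
  ],
  "gripper": [5.5,5.5,5.5,5.5,5.5,5.5,5.5,5.5,5.5,5.5,5.5]
}}

```text
clock: 11.0
eef_pos: [0.4221, 0.3591, 0.4241]
tool_rot: [0.596, 0.734, -0.205, 0.253]
contact_force: [0.9, -1.4, -1.4]
width: 0.703
grasp_force: 44.8
```

Run:
```python
from h import *
f=np.array([-.16,.987]); a=np.array([.4365,.2416])+.12*f
plan([('r',tool(.655,.16)),('t',[*a,.2]),('t',[*a,.1])])
```

```text
t 11.0 p [0.4221 0.3591 0.4241] z [ 0.1271 -0.6035 -0.7871] y [0.9786 0.2056 0.0003] w 6.0047057641229955 F [ 0.8641 -1.4212 -1.3981] 44.761771243374824 
q [-1.0365  0.5114 -0.0186  1.3355  0.4422  1.8033 -0.8582]
r [0.0291 0.0096 0.037 ] | 1 rows of [0.0291 0.0096 0.037 ]
t [13.7812 -0.4575 17.6664] | 5 rows of [ 2.7562 -0.0915  3.5333]
t [6.0916 0.     7.9305] | 3 rows of [2.0305 0.     2.6435]
```

Run:
```python
from h import *
f=np.array([-.16,.987]); a=np.array([.4365,.2416])+.1*f
plan([('r',tool(.647,.6)),('t',[*a,.2])])
```

```text
t 11.0 p [0.4221 0.3591 0.4241] z [ 0.1271 -0.6035 -0.7871] y [0.9786 0.2056 0.0003] w 6.0047057641229955 F [ 0.8641 -1.4212 -1.3981] 44.761771243374824 
q [-1.0365  0.5114 -0.0186  1.3355  0.4422  1.8033 -0.8582]
r [-0.2394  0.0175 -0.3116] | 4 rows of [-0.0598  0.0044 -0.0779]
t [12.338  -1.1931 18.7593] | 5 rows of [ 2.4676 -0.2386  3.7519]
```

{"api": "send_rows", "payload": {
  "translation": [
    [0,0,0],
    [0,0,0],
    [0,0,0],
    [0,0,0],
    [2.5,-0.2,3.7],
    [2.5,-0.2,3.7],
    [2.5,-0.2,3.7],
    [2.5,-0.3,3.7],
    [2.5,-0.3,3.7],
    [0,0,0],
    [0,0,0]
  ],
  "angular": [
    [-0.06,0,-0.078],
    [-0.06,0,-0.078],
    [-0.06,0,-0.078],
    [-0.06,0.002,-0.078],
    [0,0,0],
    [0,0,0],
    [0,0,0],
    [0,0,0],
    [0,0,0],
    [0,0,0],
    [0,0,0]
  ],
  "gripper": [5.5,5.5,5.5,5.5,5.5,5.5,5.5,5.5,5.5,5.5,5.5]
}}

```text
clock: 12.1
eef_pos: [0.4208, 0.3392, 0.2042]
tool_rot: [0.441, 0.837, -0.152, 0.287]
contact_force: [-0.2, 1.2, -0.9]
width: 0.705
grasp_force: 44.8
```

Run:
```python
from h import *
g=np.array([.4365,.2416])
f=np.array([-.16,.987])
plan([('r',tool(.662,.6)),('t',[*(g+.1*f),.1])])
for n in("side","top"): cv2.imwrite(f"pics/{n}5.png",ctrl.capture(n)[:,:,::-1])
cv2.imwrite('pics/v5.png',cv2.resize(np.hstack([cv2.imread('pics/side5.png')[220:340,210:290],cv2.imread('pics/top5.png')[160:280,110:190]]),(800,600),interpolation=cv2.INTER_CUBIC))
```

```text
t 12.1 p [0.4208 0.3392 0.2042] z [ 0.3456 -0.5074 -0.7894] y [ 0.8257  0.5641 -0.0011] w 6.021455317169276 F [-0.2156  1.1608 -0.8992] 44.76826530561084 
q [-1.0414  0.5998 -0.094   1.7939  0.6582  1.2156 -0.9131]
r [-0.0013 -0.001   0.0001] | 1 rows of [-0.0013 -0.001   0.0001]
t [6.4889 0.0388 8.158 ] | 3 rows of [2.163  0.0129 2.7193]
```

View pics/v5.png

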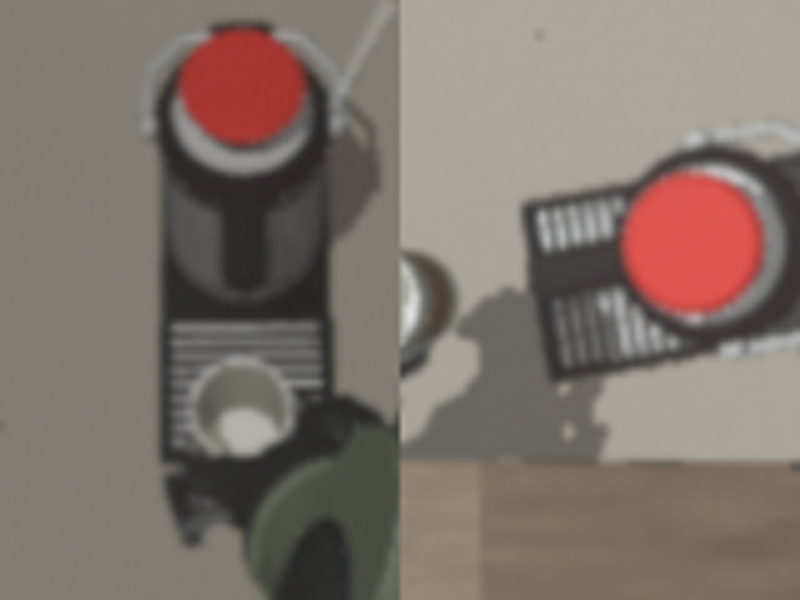

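The side view shows the cup upright in the grip, with its rim centre at crop (242,410), i.e. px (258.4,302). The spout nose tip is at crop (243,290), i.e. px (258.6,278). Next I'll work out the offset from cup axis to TCP and check the spout.

Run:
```python
from h import *
p=ctrl.read_state()['eef_pos']
print('cup-tcp',plane("side",(258.4,302),p[2]+.0347)-p)
f=np.array([-.16,.987]); d=np.array([.4535,.137]); 
print('nose',plane("side",(258.6,277.5),.21),'exp',d+.112*f)
# grid slats: mask bright in top5/side5? stand front corners in top5
for uv in((110+127/5,160+203/5),(110+153/5,160+380/5)): print(plane("top",uv,.0165))
for uv in((210+163/5,220+320/5),(210+328/5,220+320/5),(210+163/5,220+460/5)): print(plane("side",uv,.0165))
print(proj("side",[[*(d+.106*f),.1005],[*(d),.275]]),proj("top",[[*d,.275]]))
```

```text
cup-tcp [ 0.0015 -0.0033  0.0347]
nose [0.4364 0.249  0.21  ] exp [0.4356 0.2475]
[0.4852 0.3021 0.0165]
[0.3657 0.2845 0.0165]
[0.5019 0.2129 0.0165]
[0.3848 0.1941 0.0165]
[0.4837 0.3143 0.0165]
[[259.1331 286.6324]
 [258.8016 236.2566]] [[166.9561 208.6835]]
```

{"api": "send_rows", "payload": {
  "translation": [
    [2.2,0,2.7],
    [2.2,0,2.7],
    [2.1,0,2.7],
    [0,0,0]
  ],
  "angular": [
    [0,0,0],
    [0,0,0],
    [0,0,0],
    [0,0,0]
  ],
  "gripper": [5.5,5.5,5.5,5.5]
}}

```text
clock: 12.6
eef_pos: [0.4188, 0.3411, 0.0983]
tool_rot: [0.441, 0.837, -0.152, 0.286]
contact_force: [0.0, 0.2, -0.8]
width: 0.705
grasp_force: 44.8
```

Run:
```python
from h import *
plan([('r',tool(.662,.6)),('t',[.435,.245,.09]),('t',[.435,.245,.072]),('t',[.435,.245,.066])])
```

```text
t 12.6 p [0.4188 0.3411 0.0983] z [ 0.3452 -0.5074 -0.7895] y [ 0.8249  0.5653 -0.0027] w 6.019656944025806 F [ 0.0315  0.232  -0.8161] 44.786901396328176 
q [-1.0576  0.7643 -0.0777  1.8299  0.7208  1.0587 -1.0492]
r [-0.0016 -0.0013  0.0022] | 1 rows of [-0.0016 -0.0013  0.0022]
t [-6.4674 -4.0836  6.0897] | 3 rows of [-2.1558 -1.3612  2.0299]
t [ 1.1065 -0.      1.4198] | 1 rows of [ 1.1065 -0.      1.4198]
t [ 0.3688 -0.      0.4733] | 1 rows of [ 0.3688 -0.      0.4733]
```

{"api": "send_rows", "payload": {
  "translation": [
    [-1.6,-1.0,1.5],
    [-1.6,-1.0,1.5],
    [-1.6,-1.0,1.5],
    [-1.6,-1.0,1.5],
    [0,0,0],
    [0,0,0]
  ],
  "angular": [
    [0,0,0],
    [0,0,0],
    [0,0,0],
    [0,0,0],
    [0,0,0],
    [0,0,0]
  ],
  "gripper": [5.5,5.5,5.5,5.5,5.5,5.5]
}}

```text
clock: 13.2
eef_pos: [0.4365, 0.2477, 0.0937]
tool_rot: [0.442, 0.837, -0.15, 0.287]
contact_force: [-0.4, 1.6, -1.8]
width: 0.706
grasp_force: 44.8
```

{"api": "send_rows", "payload": {
  "translation": [
    [0.4,0,0.5],
    [0.4,0,0.5],
    [0.3,0,0.4],
    [0,0,0]
  ],
  "angular": [
    [0,0,0],
    [0,0,0],
    [0,0,0],
    [0,0,0]
  ],
  "gripper": [5.5,5.5,5.5,5.5]
}}

```text
clock: 13.6
eef_pos: [0.4351, 0.2469, 0.0727]
tool_rot: [0.441, 0.837, -0.152, 0.286]
contact_force: [-0.2, 0.3, -2.0]
width: 0.706
grasp_force: 44.8
```

Run:
```python
from h import *
plan([('t',[.435,.245,.066])])
for n in("side","top"): cv2.imwrite(f"pics/{n}6.png",ctrl.capture(n)[:,:,::-1])
cv2.imwrite('pics/v6.png',cv2.resize(np.hstack([cv2.imread('pics/side6.png')[220:340,210:290],cv2.imread('pics/top6.png')[160:280,110:190]]),(800,600),interpolation=cv2.INTER_CUBIC))
```

```text
t 13.6 p [0.4351 0.2469 0.0727] z [ 0.3457 -0.5066 -0.7899] y [ 0.8248  0.5654 -0.0017] w 6.031494593596367 F [-0.1659  0.2517 -1.9558] 44.76427680088818 
q [-0.9863  0.7495 -0.021   2.0123  0.8425  0.8804 -1.1172]
t [ 0.2913 -0.1123  0.628 ] | 1 rows of [ 0.2913 -0.1123  0.628 ]
```

View pics/v6.png

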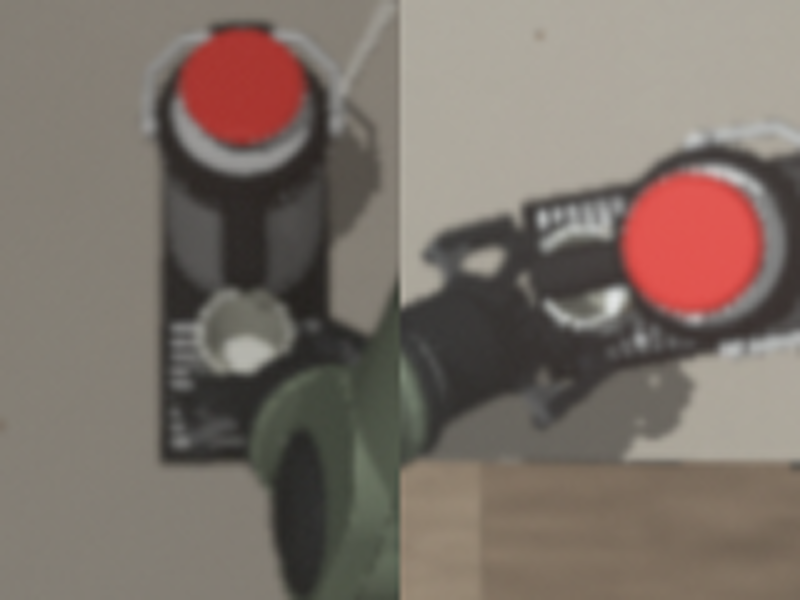

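The cup is under the spout: rim centre at side crop (247,333), i.e. px (259.4,286.6), against an expected (259.1,286.6). I'll lower it gently.

{"api": "send_rows", "payload": {
  "translation": [
    [0.1,0,0.1],
    [0.1,0,0.2],
    [0.1,0,0.1],
    [0.06,0,0.08],
    [0,0,0],
    [0,0,0]
  ],
  "angular": [
    [0,0,0],
    [0,0,0],
    [0,0,0],
    [0,0,0],
    [0,0,0],
    [0,0,0]
  ],
  "gripper": [5.5,5.5,5.5,5.5,5.5,5.5]
}}

```text
clock: 14.3
eef_pos: [0.4354, 0.2468, 0.0676]
tool_rot: [0.441, 0.837, -0.151, 0.286]
contact_force: [-0.1, -1.0, -1.8]
width: 0.708
grasp_force: 44.8
```

{"api": "send_rows", "payload": {
  "translation": [
    [0.06,0,0.08],
    [0.06,0,0.08],
    [0,0,0],
    [0,0,0]
  ],
  "angular": [
    [0,0,0],
    [0,0,0],
    [0,0,0],
    [0,0,0]
  ],
  "gripper": [5.5,5.5,5.5,5.5]
}}

```text
clock: 14.7
eef_pos: [0.4354, 0.2468, 0.0656]
tool_rot: [0.441, 0.837, -0.151, 0.286]
contact_force: [0.8, -0.7, -1.7]
width: 0.705
grasp_force: 44.8
```

{"api": "send_rows", "payload": {
  "translation": [
    [0.06,0,0.08],
    [0,0,0],
    [0,0,0]
  ],
  "angular": [
    [0,0,0],
    [0,0,0],
    [0,0,0]
  ],
  "gripper": [5.5,5.5,5.5]
}}

```text
clock: 15.0
eef_pos: [0.4355, 0.2467, 0.0653]
tool_rot: [0.441, 0.837, -0.151, 0.287]
contact_force: [-6.0, 1.7, 16.3]
width: 0.708
grasp_force: 46.6
```

Contact with the grid. I'll ease off slightly and open slowly.

{"api": "send_rows", "payload": {
  "translation": [
    [-0.03,0,-0.04],
    [0,0,0],
    [0,0,0],
    [0,0,0],
    [0,0,0],
    [0,0,0],
    [0,0,0],
    [0,0,0],
    [0,0,0],
    [0,0,0],
    [0,0,0],
    [0,0,0]
  ],
  "angular": [
    [0,0,0],
    [0,0,0],
    [0,0,0],
    [0,0,0],
    [0,0,0],
    [0,0,0],
    [0,0,0],
    [0,0,0],
    [0,0,0],
    [0,0,0],
    [0,0,0],
    [0,0,0]
  ],
  "gripper": [5.5,5.5,6.1,6.3,6.5,6.8,7.2,7.6,8.0,8.54,8.54,8.54]
}}

```text
clock: 16.2
eef_pos: [0.4355, 0.2468, 0.0651]
tool_rot: [0.441, 0.837, -0.151, 0.286]
contact_force: [0.2, -1.0, -0.7]
width: 1.0
grasp_force: 0.0
```

Run:
```python
from h import *
s=ctrl.read_state(); p=s['eef_pos']; z=R.from_quat(s['tool_rot']).as_matrix()[:,2]
q=p-.1*z; q2=q+[-.03,.05,.08]
up=np.array([*q2[:2],.47])
plan([('t',q),('t',q2),('t',up),('t',[.4535,.137,.47]),('r',tool(0,.6))])
for n in("side","top"): cv2.imwrite(f"pics/{n}7.png",ctrl.capture(n)[:,:,::-1])
```

```text
t 16.2 p [0.4355 0.2468 0.0651] z [ 0.346  -0.5059 -0.7901] y [ 0.8251  0.565  -0.0004] w 8.543606722994747 F [ 0.209  -0.9955 -0.6563] 0.0 
q [-0.9879  0.7643 -0.0177  2.0124  0.8513  0.8682 -1.1314]
t [  0.   0. -10.] | 3 rows of [ 0.      0.     -3.3333]
t [-0.3046  0.3463 -9.8887] | 3 rows of [-0.1015  0.1154 -3.2962]
t [-15.0721  -0.0101 -19.4295] | 6 rows of [-2.512  -0.0017 -3.2382]
t [-17.4006  -5.066   13.5009] | 6 rows of [-2.9001 -0.8443  2.2502]
r [-0.0003  0.6598  0.0005] | 6 rows of [-0.      0.11    0.0001]
```

{"api": "send_rows", "payload": {
  "translation": [
    [0,0,-1.5],
    [0,0,-3],
    [0,0,-3.5],
    [0,0,-4],
    [0,0,-4],
    [0,0,-4],
    [-2.5,0,-3.2],
    [-2.5,0,-3.2],
    [-2.5,0,-3.2],
    [-2.5,0,-3.2],
    [-2.5,0,-3.2],
    [-2.5,0,-3.2],
    [0,0,0]
  ],
  "angular": [
    [0,0,0],
    [0,0,0],
    [0,0,0],
    [0,0,0],
    [0,0,0],
    [0,0,0],
    [0,0,0],
    [0,0,0],
    [0,0,0],
    [0,0,0],
    [0,0,0],
    [0,0,0],
    [0,0,0]
  ],
  "gripper": [8.54,8.54,8.54,8.54,8.54,8.54,8.54,4,0,0,0,0,0]
}}

```text
clock: 17.6
eef_pos: [0.3662, 0.3478, 0.4721]
tool_rot: [0.442, 0.837, -0.148, 0.286]
contact_force: [0.5, 0.9, -0.9]
width: 0.002
grasp_force: 0.0
```

{"api": "send_rows", "payload": {
  "translation": [
    [0,0,0],
    [0,0,0],
    [0,0,0],
    [0,0,0],
    [0,0,0],
    [0,0,0],
    [0,0,0]
  ],
  "angular": [
    [0,0.11,0],
    [0,0.11,0],
    [0,0.11,0],
    [0,0.11,0],
    [0,0.11,0],
    [0,0.11,0],
    [0,0,0]
  ],
  "gripper": [0,0,0,0,0,0,0]
}}

```text
clock: 18.3
eef_pos: [0.3675, 0.3455, 0.468]
tool_rot: [0.468, 0.884, 0.001, -0.002]
contact_force: [0.2, 0.7, 0.3]
width: -0.005
grasp_force: 0.0
```

Run:
```python
from h import *
plan([('t',[.4545,.137,.44]),('t',[.4545,.137,.31])])
for n in("side","top"): cv2.imwrite(f"pics/{n}8.png",ctrl.capture(n)[:,:,::-1])
cv2.imwrite('pics/v8.png',cv2.resize(np.hstack([cv2.imread('pics/side8.png')[210:330,210:290],cv2.imread('pics/top8.png')[160:280,110:190]]),(800,600),interpolation=cv2.INTER_CUBIC))
```

```text
t 18.3 p [0.3675 0.3455 0.468 ] z [-0.0015  0.0036 -1.    ] y [0.827  0.5621 0.0008] w -0.04032850517775202 F [0.1672 0.6666 0.304 ] 0.0 
q [-0.7974  0.1635 -0.0864  1.5637  0.0107  1.4131 -0.2874]
t [-22.1468  -4.5284   2.7094] | 6 rows of [-3.6911 -0.7547  0.4516]
t [-0.0498 -0.0103 12.9999] | 3 rows of [-0.0166 -0.0034  4.3333]
```

View pics/v8.png

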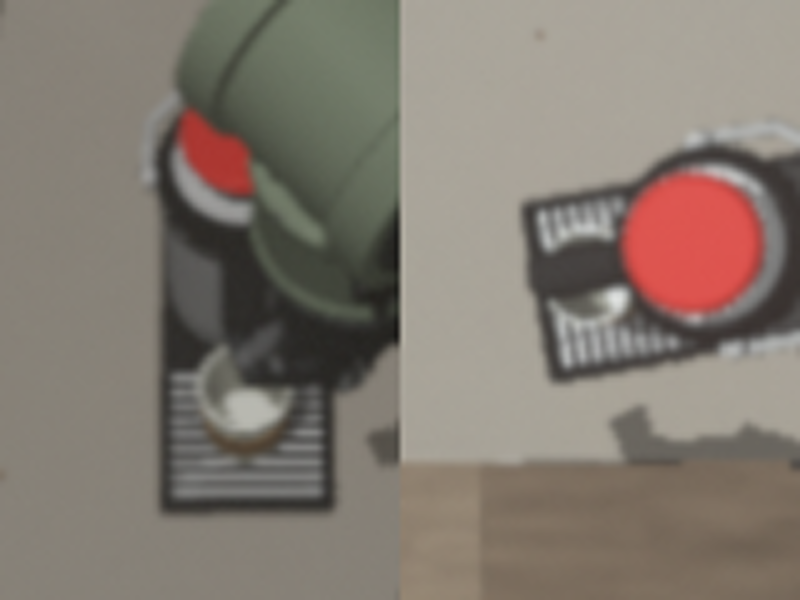

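The cup stands upright on the grid under the spout, with its rim at side crop (247,387), i.e. px (259.4,287.4), as expected. Now the plunger.

{"api": "send_rows", "payload": {
  "translation": [
    [-3.7,-0.75,0.4],
    [-3.7,-0.75,0.4],
    [-3.7,-0.75,0.4],
    [-3.7,-0.75,0.4],
    [-3.7,-0.75,0.5],
    [-3.7,-0.75,0.6],
    [0,0,4.3],
    [0,0,4.3],
    [0,0,3.9],
    [0,0,0],
    [0,0,0]
  ],
  "angular": [
    [0,0,0],
    [0,0,0],
    [0,0,0],
    [0,0,0],
    [0,0,0],
    [0,0,0],
    [0,0,0],
    [0,0,0],
    [0,0,0],
    [0,0,0],
    [0,0,0]
  ],
  "gripper": [0,0,0,0,0,0,0,0,0,0,0]
}}

```text
clock: 19.5
eef_pos: [0.4549, 0.1397, 0.3157]
tool_rot: [0.465, 0.885, -0.001, -0.0]
contact_force: [0.2, 1.1, -0.1]
width: -0.003
grasp_force: 0.0
```

{"api": "send_rows", "payload": {
  "translation": [
    [0,0,0.5],
    [0,0,0.5],
    [0,0,0.5],
    [0,0,0.5],
    [0,0,0.5],
    [0,0,0.5],
    [0,0,0.3],
    [0,0,0]
  ],
  "angular": [
    [0,0,0],
    [0,0,0],
    [0,0,0],
    [0,0,0],
    [0,0,0],
    [0,0,0],
    [0,0,0],
    [0,0,0]
  ],
  "gripper": [0,0,0,0,0,0,0,0]
}}

```text
clock: 20.3
eef_pos: [0.4551, 0.1388, 0.2816]
tool_rot: [0.466, 0.885, -0.0, -0.0]
contact_force: [-2.2, -0.6, 7.6]
width: -0.0
grasp_force: 3.6
```

Force 7.6 N halfway down; continuing to the stop.

{"api": "send_rows", "payload": {
  "translation": [
    [0,0,0.3],
    [0,0,0.3],
    [0,0,0.3],
    [0,0,0.3],
    [0,0,0.1],
    [0,0,0]
  ],
  "angular": [
    [0,0,0],
    [0,0,0],
    [0,0,0],
    [0,0,0],
    [0,0,0],
    [0,0,0]
  ],
  "gripper": [0,0,0,0,0,0]
}}

```text
clock: 20.9
eef_pos: [0.4552, 0.1388, 0.2689]
tool_rot: [0.466, 0.885, 0.0, -0.0]
contact_force: [-2.5, -0.0, 10.6]
width: -0.001
grasp_force: 5.1
```

{"api": "send_rows", "payload": {
  "translation": [
    [0,0,0.05],
    [0,0,0.05],
    [0,0,0]
  ],
  "angular": [
    [0,0,0],
    [0,0,0],
    [0,0,0]
  ],
  "gripper": [0,0,0]
}}

```text
clock: 21.2
eef_pos: [0.4552, 0.1388, 0.2686]
tool_rot: [0.466, 0.885, 0.0, 0.0]
contact_force: [-7.3, -2.7, 23.9]
width: 0.0
grasp_force: 11.6
```

At the stop: the force jumps to 24 N with no further travel. I'll hold, then release.

{"api": "send_rows", "payload": {
  "translation": [
    [0,0,0],
    [0,0,0],
    [0,0,0],
    [0,0,0],
    [0,0,0],
    [0,0,0]
  ],
  "angular": [
    [0,0,0],
    [0,0,0],
    [0,0,0],
    [0,0,0],
    [0,0,0],
    [0,0,0]
  ],
  "gripper": [0,0,0,0,0,0]
}}

```text
clock: 21.8
eef_pos: [0.4552, 0.1388, 0.2686]
tool_rot: [0.466, 0.885, 0.0, 0.0]
contact_force: [-6.4, -3.5, 23.7]
width: -0.004
grasp_force: 11.7
```

{"api": "send_rows", "payload": {
  "translation": [
    [0,0,-0.6],
    [0,0,-0.6],
    [0,0,-0.6],
    [0,0,-0.6],
    [0,0,-0.8],
    [0,0,-2],
    [0,0,-4],
    [0,0,-4],
    [0,0,-4],
    [4,-2,0],
    [4,-2,0],
    [4,-2,0],
    [4,-2,0],
    [4,-2,0],
    [0,0,0],
    [0,0,0]
  ],
  "angular": [
    [0,0,0],
    [0,0,0],
    [0,0,0],
    [0,0,0],
    [0,0,0],
    [0,0,0],
    [0,0,0],
    [0,0,0],
    [0,0,0],
    [0,0,0],
    [0,0,0],
    [0,0,0],
    [0,0,0],
    [0,0,0],
    [0,0,0],
    [0,0,0]
  ],
  "gripper": [0,0,0,0,0,0,0,0,0,0,0,0,0,0,0,0]
}}

```text
clock: 23.4
eef_pos: [0.2593, 0.2474, 0.44]
tool_rot: [0.466, 0.885, 0.0, 0.0]
contact_force: [0.6, 0.2, 0.5]
width: -0.0
grasp_force: 0.0
```

Run:
```python
from h import *
plan([])
for n in("side","top"): cv2.imwrite(f"pics/{n}9.png",ctrl.capture(n)[:,:,::-1])
cv2.imwrite('pics/v9.png',cv2.resize(np.hstack([cv2.imread('pics/side9.png')[95:335,190:350],cv2.imread('pics/top9.png')[110:350,110:270]]),(800,600),interpolation=cv2.INTER_CUBIC))
```

```text
t 23.4 p [0.2593 0.2474 0.44  ] z [ 0.0001  0.0001 -1.    ] y [0.8242 0.5662 0.0001] w -0.003950056450537897 F [0.6472 0.1918 0.5156] 0.0 
q [-0.7512 -0.0979 -0.1579  1.9047 -0.0158  1.3335 -0.3027]
```

View pics/v9.png

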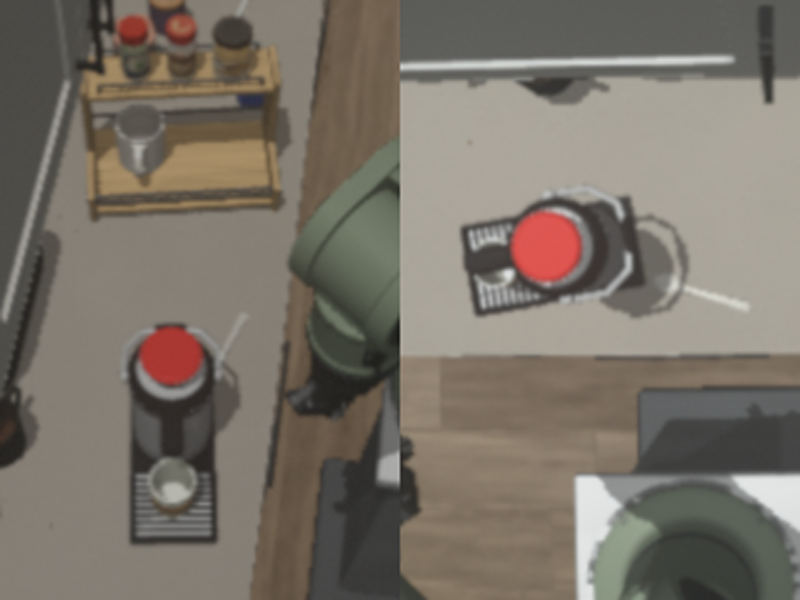

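The cup is on the grid under the spout at side crop (173,485), the plunger is up again at (171,356), the mug, jars and spoon look unmoved, and the arm is clear. Handing in.

```bash
python3 -c "
from workcell import ctrl; print(ctrl.sign_off())"
```

```text
the job is handed in; nothing more can be done
None
```

The cup with the cork band is upright on the drip grid under the spout, the plunger was pressed to its stop, held and is back up, and the job is handed in at about 23 s; no verdict was returned.

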